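# Clamp two dowels in the lever vise, three clicks, and hold

### The arm

A 6-joint arm with a two-finger parallel gripper is mounted at the origin on the work surface. World frame = base frame: x ahead of the robot, y to its left, z up, the work surface at z = 0. Lengths are in mm, angles in rad, forces in N, time in s.
With the tool pointing down it reaches from about 300 to 775 mm from the base axis. Payload 14.6 kg.
Tool frame: the origin (TCP) lies between the finger pads; the fingertips stand 25 mm ahead of it and the grasp point (between the pads) lies 6 mm ahead of it; z points along the fingers, y is the line along which they close (so a half turn about z gives the same grasp; the last joint's range is limited). The gripper opens to 94 mm and grips with 3 to 60 N. Pads are 16 mm wide; open, the fingers measure 119 mm over their backs; the gripper's body (75 mm by 177 mm) begins 78 mm behind the grasp point.
Start: joints at [1.275, 0.3, 1.521, -0, 1.321, -0.067], TCP at [124.743, 535.657, 230.446] pointing down, gripper open.
Joint ranges: [-3.03, 3.03], [-0.79, 2.21], [0.23, 2.52], [-1.04, 4.18], [0, 3.07], [-2.55, 2.55]. Speed limits (rad/s): [2.22, 2.22, 2.57, 3.14, 3.14, 3.14].

### API

Orientations are given as [roll, pitch, yaw] about the fixed x, y, z axes, in that order (R = Rz(yaw) Ry(pitch) Rx(roll)).
In Python, from cell import manip gives the robot as it stands. The module is installed in compiled form; this text tells all that it offers.
- The arm moves only by the tool step_arm, never from a script. Its argument "series" is one flat list of numbers, 5 for each row, row after row: the shift along the world's x, y, z in mm, then the turn about the world's z in rad, then the closure, from 0 (fully open) to 1 (shut). In form: [dx, dy, dz, spin, jaw, dx, dy, dz, spin, jaw, ...]. A call has 1 to 20 rows; each row shifts and turns the commanded pose from where the row before left it; what a row does not reach is not made up. A row lasts 1/8 s, in which the tool goes at most 62.5 mm and 10.7 degrees, less where a joint would pass 70% of its speed; a pose out of reach is approached as far as the arm can. A call is refused whole if a number of a shift passes 62.5 or a number of a turn 0.188, either way. A call with a gripper value outside its range is refused whole. The fingers move at their own pace and stop on an object; "squeeze" is the grip in N (left out, the last holds). Time passes only in rows, so rows that do not move let the fingers close. It gives the time, the measured TCP pose, the force, the opening and the grip force at its end, in the units of the state.
- manip.read_state(): the state, without advancing time (a new reading comes with each control period).
- manip.camera(name): name is "scene" or "top" or "wrist"; returns (picture, depth): 384x512x3 uint8, blue, green, red; 384x512 float32, mm along the optical axis (not along the pixel's ray), 0 where there is no reading.
- manip.camera_info(name): a dict with "fovy" (degrees; the focal length in pixels is half the picture's height over the tangent of half this angle, whatever the lens; pixels are square), "cx", "cy" (the principal point, pixels), "k1" (the pictures are not rectified: a ray, as slopes to the right and down, at radius r is drawn at 1 + k1 r^2 times it, then the intrinsics apply), "eye" and "orientation" of the camera in the world. Camera axes: x right, y down, z forward; pixel columns grow to the right and rows downward; lengths in mm; the calibration is good to about 2 mm. A picture is of the moment at which its call begins: read the wrist's pose just before it. camera_info takes no time and is no camera call; for the wrist camera it gives the pose at the moment of the call.
- manip.sign_off(): hands the job in; it is judged then, once.
The state is a dict: "clock": time; "joints": joint angles; "qd": joint speeds; "effort": joint torques, N m; "eef_pos": TCP position; "eef_rot": TCP orientation; "wrist_force": force on the tool from outside, world axes, zero at the start; "moment": the same for the moment, N m; "finger_gap": finger opening in mm; "finger_force": force on a finger pad.
Only numpy, scipy, OpenCV 4.12 (cv2) and the standard library are available. Lean on these libraries where they do the work, as an engineer would, in place of code of your own. Each camera call takes 0.05 s, during which the arm holds its last target. There are 200 camera calls.

### The job

I want to saw wedge slots in the ends of the two long plain dowels in the drilled wooden rack: stand both of them end-down in the two V-sockets of the little lever vise, one in each, right down on its bed. Then pull the vise's lever round until you have felt it click exactly three times, never a fourth because that bruises the wood, and finish still holding the lever there, since nothing locks it and it springs back open if you let go. Leave the short stub and the coat peg in the rack, and everything else on the bench, where they are.

Things in the scene. Friction and masses are not known exactly. Their poses are not given: they have to be found in the camera images.
- dowel_a_mid (a point): Centre (half-way up) of one of the two long plain beech dowels, 16 mm diameter, 110 mm long, about 18 g, plain ends. Standing upright in a hole of the rack, with 75 mm showing above the rack, so this point is 65 mm above the bench. z runs along the dowel.
- dowel_b_mid (a point): The same for the other long plain dowel, identical to the first.
- stub_mid (a point): Centre of a short plain beech dowel stub, 16 mm diameter, 75 mm long, standing in the rack; stays there.
- coat_peg_mid (a point): Centre of a turned beech coat peg, 98 mm long with a 16 mm shank and a 34 mm mushroom head on top, standing in the rack; stays there.
- rack: Heavy drilled hardwood block, 236 mm (x) by 70 mm (y) by 45 mm high, fixed to the bench; origin under its centre. Four upright 18 mm holes, 35 mm deep, in a row along x, 56 mm apart. The four turned pieces stand in them in any order.
- vise: Grey cast-iron cam-lever vise bolted to the bench, base 130 mm (x) by 205 mm (y); origin on the bench, x along the jaw width, z up. The jaws close along y: fixed jaw on the +y side, moving jaw towards -y, the lever's axle near the -y end. Jaw tops 65 mm above the bench; the steel bed on which the dowels stand is 20 mm above the bench.
- socket_a (a point): Middle of the mouth of one V-socket, level with the jaw tops, 45 mm above the bed, x = -32 mm in the vise. With the lever open, facing V-grooves leave a four-sided upright opening in which a dowel has about 4 mm play each way along x and y. Closing the jaw centres the dowel and shifts it about 4 mm to the vise's +y.
- socket_b (a point): The same for the other V-socket, x = +32 mm in the vise.
- jaw: The moving jaw plate, bright steel, 120 mm wide and 45 mm high, with two V-grooves; it is backed by springs on a carriage that the cam drives, touches the dowels at about the second click and presses each with some 4 to 10 N at the third.
- lever_grip (a point): Centre of the lever's black upright hand grip, 20 mm diameter, reaching from 67 to 119 mm above the bench (this point is 95 mm above it), 150 mm from the axle. It moves level round the axle.
- lever_axle (a point): Point on the lever's upright axle, at the height of the grip's centre. The axle carries a steel toothed wheel on which a sprung pawl rides. Felt at the grip, the resistance climbs to some 9 to 12 N before each click and falls to 3 to 6 N just after it, within some 8 mm of travel. Nothing locks: let go and the lever springs back to 0.
- lever (a joint): Lever angle about its axle, rad: 0 fully open against its stop, where a spring holds it at the start; grows clockwise seen from above (grip moves to the vise's -x), closing the jaws; range 0 to 0.85. Teeth 0.2 rad apart: the pawl snaps over one at about 0.10 (first click), 0.30, 0.50 (third), 0.70 (fourth). From third to fourth click is 30 mm of way at the grip.
- mallet: Carpenter's beech mallet lying on the bench beyond the rack; leave it.
- tangerine: Tangerine, 60 mm; leave it.
- glue: White glue bottle, 56 mm diameter, 150 mm tall; leave it.
- square: Try square, wooden stock 110 mm and steel blade 150 mm, lying flat on the bench beside the vise's lever; leave it.
- tape: Tape measure, 66 by 36 by 62 mm; leave it.
- saw: Small back saw lying flat behind the vise; leave it.

How it is judged:
By the outcome, as a careful person would: the job done as asked, in the order asked, and still so for the second after the job is handed in, while the arm keeps its last pose, push and grip.
It also fails if it takes over 66 s, if anything falls off the work surface, if the arm or the gripper's body presses on something with over 40 N, if the wrist force passes 120 N, or if a joint passes its speed limit or range.

## Working session

There is one attempt and no reset: what is moved stays moved. The work goes in short steps, Python scripts to look and compute and a tool call to move; the robot and the scene stay as the last step left them, time stands still between calls to the robot, and variables do not carry over. Pictures are saved under pics/ and viewed, at most 10 in all, crops included, and the job is handed in when it is done.

Besides the shell and the picture viewer there is one more tool, called after "Request:" by a JSON object that holds its "api" and its "payload". step_arm: Moves the arm, as the interface text tells. Its arguments: {"type":"object","properties":{"series":{"type":"array"},"squeeze":{"type":"number"}},"required":["series"]}

```bash
mkdir -p pics; cat > h.py <<'E'
import numpy as np, cv2
from cell import manip
from scipy.spatial.transform import Rotation as R
def grab(n):
    info=manip.camera_info(n); p,d=manip.camera(n); return info,p,d
def rot(i):
    o=np.array(i["orientation"]); return o if o.shape==(3,3) else R.from_euler('xyz',o).as_matrix()
def cloud(i,d):
    f=d.shape[0]/2/np.tan(np.radians(i["fovy"])/2)
    K=np.array([[f,0,i["cx"]],[0,f,i["cy"]],[0,0,1.]])
    v,u=np.mgrid[:d.shape[0],:d.shape[1]]
    q=cv2.undistortPoints(np.stack([u,v],-1).reshape(-1,1,2).astype(np.float64),K,np.array([i["k1"],0,0,0.])).reshape(d.shape+(2,))
    c=np.dstack([q*d[...,None],d])
    return c@rot(i).T+np.array(i["eye"])
E
python3 - <<'E'
from h import *
for n in ("top","scene"):
    i,p,d=grab(n); print(n,i); cv2.imwrite(f"pics/{n}0.png",p); np.savez(f"{n}0.npz",w=cloud(i,d),p=p,d=d)
print(manip.read_state())
E
```

```text
top {'fovy': 48.347715456918245, 'cx': 261.7665622621525, 'cy': 194.34343628974042, 'k1': -0.10917445170636723, 'eye': array([ 421.27558006,   12.11079668, 1355.6537974 ]), 'orientation': array([-3.03213575, -0.01849386, -1.54129493])}
scene {'fovy': 54.6213631671266, 'cx': 256.8746689832746, 'cy': 191.91253085384014, 'k1': 0.004629191830154396, 'eye': array([1359.84909673,  766.49982435,  858.81329032]), 'orientation': array([-2.18425405,  0.00668567,  2.33077069])}
{'clock': 0.1, 'joints': array([ 1.27539170e+00,  3.00394668e-01,  1.52153077e+00, -1.82702568e-05,
        1.32067907e+00, -6.66170646e-02]), 'qd': array([-1.75572853e-03, -2.17366058e-03, -2.27164158e-03,  9.10528085e-05,
        3.68232062e-04,  1.22341005e-03]), 'effort': array([ 5.06848610e-04, -5.32636929e+01, -3.53284371e+01,  7.09029450e-02,
        2.34229368e-02, -1.01724484e-04]), 'eef_pos': array([124.69318762, 535.46285264, 229.94952086]), 'eef_rot': array([-3.14058187e+00, -4.96990140e-05,  2.91280959e+00]), 'wrist_force': array([ 0.12254606, -0.57858541,  0.87388017]), 'moment': array([-0.00768615,  0.00019357,  0.03757574]), 'finger_force': 0.0, 'finger_gap': 94.14803868955899}
```

View pics/top0.png

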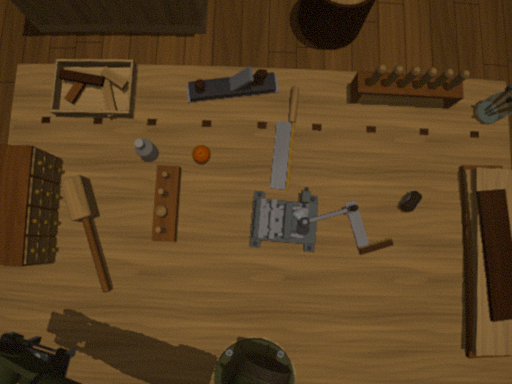

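View pics/scene0.png

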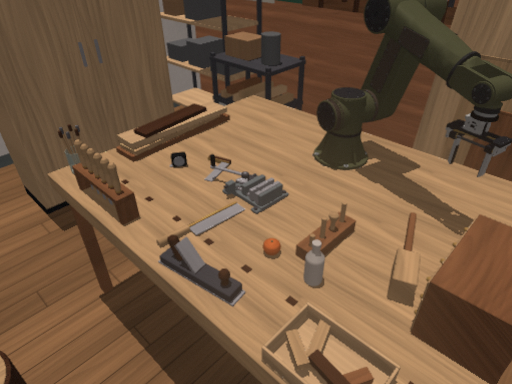

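The top view shows the rack at (167,203) with the peg at (160,211), the vise at (285,220) and the lever grip at about (351,208). The scene view shows the arm at the right, clear of all of it. Next I get coordinates from the depth.

```bash
python3 - <<'E'
from h import *
z=np.load("top0.npz"); w,p=z["w"],z["p"]
def reg(n,u0,u1,v0,v1,zl,zh):
    s=w[v0:v1,u0:u1]; m=(s[...,2]>zl)&(s[...,2]<zh); 
    num,l,st,c=cv2.connectedComponentsWithStats(m.astype(np.uint8))
    for k in range(1,num):
        q=s[l==k]; 
        if len(q)>2: print(n,len(q),q.mean(0).round(1),q.min(0).round(0),q.max(0).round(0))
reg("pieces",145,190,160,250,60,200)
s=w[160:250,145:190].reshape(-1,3); s=s[(s[:,2]>40)&(s[:,2]<50)]
print("rack",cv2.minAreaRect(s[:,:2].astype(np.float32)))
reg("grip",335,365,195,220,100,140)
reg("visehi",245,325,180,255,55,160)
s=w[180:255,245:325].reshape(-1,3); s=s[(s[:,2]>58)&(s[:,2]<72)]
print("jaws",cv2.minAreaRect(s[:,:2].astype(np.float32)))
for v in range(185,252,4): print(v,[int(x) for x in w[v,248:360:4,2]])
print(w[220,285],w[228,303],w[208,351],w[300,300])
a=np.hstack([cv2.resize(p[155:255,140:240],(400,400),interpolation=2),cv2.resize(p[170:270,245:345],(400,400),interpolation=2)])
cv2.imwrite("pics/c1.png",cv2.convertScaleAbs(a,alpha=1.6))
E
```

```text
pieces 33 [613.3 286.4  80.8] [607. 279.  62.] [621. 295.  91.]
pieces 49 [557.1 286.2 104.1] [551. 281.  62.] [565. 297. 123.]
pieces 105 [501.2 288.6 104.2] [486. 274.  94.] [516. 307. 111.]
pieces 45 [445.7 288.4 106.6] [439. 282.  61.] [453. 299. 123.]
rack ((530.4349365234375, 289.37152099609375), (73.0184097290039, 237.6190643310547), 88.84346008300781)
grip 37 [ 527.4 -279.8  114. ] [ 518. -290.  100.] [ 535. -273.  122.]
visehi 112 [ 564.9 -141.3   62.5] [ 542. -156.   55.] [ 592. -128.   70.]
visehi 393 [492.2  -0.7  64.8] [432. -18.  57.] [553.  16.  73.]
visehi 204 [490.3 -41.2  64.7] [430. -52.  57.] [548. -30.  72.]
visehi 264 [487.6 -87.6  60.8] [ 431. -101.   56.] [543. -75.  67.]
visehi 216 [ 495.6 -147.1   65. ] [ 471. -199.   55.] [ 533. -110.   76.]
visehi 3 [ 517.6 -135.1   56.1] [ 517. -138.   56.] [ 518. -132.   57.]
jaws ((502.65155029296875, -84.15939331054688), (141.87579345703125, 226.0184783935547), 14.306719779968262)
185 [0, 0, 0, 0, 0, 0, 5, 3, 9, 7, 10, 0, -1, -2, 1, 1, -3, -7, -1, 0, -2, 3, -4, 1, 1, 0, -3, 2]
189 [4, 2, -3, 0, -1, -5, 0, -2, 0, 5, 1, 
[... 1162 characters left out ...]
0, 19, 65, 64, 21, 31, 64, 47, 27, 63, 64, 21, 20, 46, 43, 14, 22, -3, 0, -3, 3, -3, 3, -5, 2, -6, -4, 5]
237 [-1, 13, 66, 65, 21, 62, 64, 20, 15, 58, 58, 20, 25, 27, 20, 17, 15, -2, 1, 1, 0, -2, 4, -1, -5, -1, -3, 3]
241 [-3, 13, 10, 5, 0, 0, 5, 12, 16, 21, 16, 22, 19, 11, 20, 18, 16, 3, 0, 0, -2, -2, 0, 9, 1, 0, 1, -3]
245 [-2, 9, 21, 1, -1, -5, -3, -3, 3, 0, -1, -1, 2, 2, 15, 7, 9, -1, 0, -1, 3, 4, 3, 0, 3, 0, 0, 2]
249 [-1, -1, -1, -3, -2, -1, 2, 1, 0, -3, 1, 3, -1, 0, 12, 20, 7, 4, -2, -5, -1, 1, -1, -1, 2, 3, -2, 3]
[488.36923159 -80.49005807  58.69986132] [ 466.31327149 -137.85840036   40.70188305] [ 527.43524893 -272.96630193  100.68122873] [ 241.57265469 -138.3667448    -2.13350649]
```

View pics/c1.png

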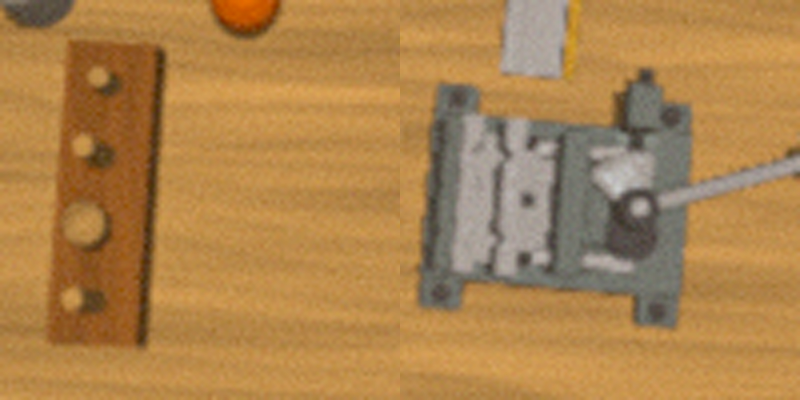

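The dowels are at x≈557 and 445 (tops 123 against an expected 120), y≈287. The peg head is at 501 and the stub at 613. The vise is turned slightly clockwise, and the grip is at about (527,-280). Next I move over the rack and take a wrist view.

Request:
{"api": "step_arm", "payload": {"series": [40,-31,15,0.028,0,40,-31,15,0.028,0,40,-31,15,0.028,0,40,-31,15,0.028,0,40,-31,15,0.028,0,40,-31,15,0.029,0,40,-31,10,0.03,0,40,-31,0,0.03,0,0,0,0,0,0,0,0,0,0,0], "squeeze": 20}}

```text
clock: 1.35
eef_pos: [444.4, 287.9, 330.2]
eef_rot: [-3.141, -0.001, 3.141]
wrist_force: [-1.1, 0.1, 0.6]
finger_gap: 94.1
finger_force: 0.0
```

```bash
python3 - <<'E'
from h import *
i,p,d=grab("wrist"); w=cloud(i,d); cv2.imwrite("pics/w1.png",p); np.savez("w1.npz",w=w,p=p)
print(i,manip.read_state()["eef_pos"],manip.read_state()["eef_rot"],manip.read_state()["joints"])
m=((w[...,2]>60)&(w[...,2]<140)&(abs(w[...,1]-288)<60)&(w[...,0]>400)&(w[...,0]<660)).astype(np.uint8)
n,l,s,c=cv2.connectedComponentsWithStats(m)
for k in range(1,n):
    q=w[l==k]
    if len(q)>30:
        t=q[q[:,2]>np.percentile(q[:,2],95)-4]; print(len(q),len(t),c[k].round(),t.mean(0).round(1),cv2.minEnclosingCircle(t[:,:2].astype(np.float32)))
E
```

```text
{'fovy': 66.04477578069773, 'cx': 254.60268443142462, 'cy': 193.24980614177028, 'k1': -0.06024942388571555, 'eye': array([376.18508425, 288.04925518, 483.20097084]), 'orientation': array([2.90292966e+00, 3.11691027e-04, 1.57034105e+00])} [444.11126576 288.19923325 330.29983006] [-3.14155290e+00 -4.25104522e-04 -3.14092864e+00] [ 5.06359957e-01  1.97131898e-01  1.41924875e+00  1.71322318e-04
  1.52560316e+00 -1.06510817e+00]
197 122 [258. 177.] [447.9 291.8 118.8] ((448.08319091796875, 291.8686218261719), 7.849035739898682)
462 284 [257. 217.] [503.2 290.8 105. ] ((503.1147766113281, 291.2940673828125), 14.745613098144531)
271 98 [256. 253.] [558.9 289.9 118.8] ((559.8032836914062, 290.08209228515625), 7.898107051849365)
65 12 [255. 276.] [607.6 289.2  79.9] ((608.0328369140625, 289.18829345703125), 3.8181424140930176)
```

View pics/w1.png

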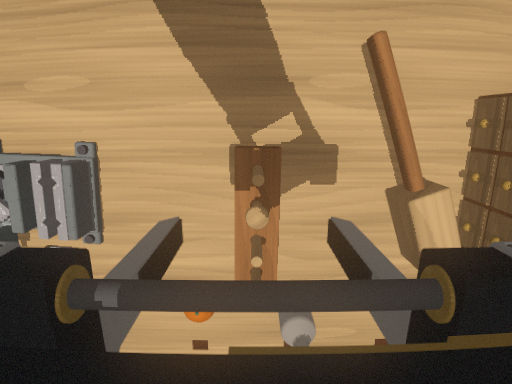

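The wrist view shows the pieces in a line at column 257: dowel row 177, peg 217, dowel 253, stub 276. Heights check out (118.8 against 120). I grasp the nearer dowel first.

Request:
{"api": "step_arm", "payload": {"series": [1.5,1.5,-50,0,0,1.5,1,-60,0,0,0,0,-60,0,0,0,0,-42,0,0.5,0,0,-20,0,0.6,0,0,0,0,1,0,0,0,0,1,0,0,0,0,1,0,0,0,0,1,0,0,0,0,1], "squeeze": 20}}

```text
clock: 2.65
eef_pos: [447.8, 290.2, 98.8]
eef_rot: [3.141, 0.0, -3.141]
wrist_force: [-0.6, 0.1, -0.4]
finger_gap: 27.6
finger_force: 0.0
```

Request:
{"api": "step_arm", "payload": {"series": [0,0,0,0,1,0,0,0,0,1,0,0,0,0,1,0,0,0,0,1], "squeeze": 20}}

```text
clock: 3.15
eef_pos: [447.8, 290.4, 98.5]
eef_rot: [3.141, 0.0, -3.141]
wrist_force: [-0.4, 5.4, -1.2]
finger_gap: 15.6
finger_force: 20.0
```

Request:
{"api": "step_arm", "payload": {"series": [0,0,20,0,1,0,0,40,0,1,0,0,50,0,1,0,-10,50,0,1,5,-50,40,0,1,5,-60,15,0,1,5,-60,0,0,1,5,-50,0,0,1,0,0,0,0,1,0,0,0,0,1]}}

```text
clock: 4.4
eef_pos: [467.5, 61.6, 312.4]
eef_rot: [-3.141, -0.0, 3.141]
wrist_force: [0.1, -0.8, -0.5]
finger_gap: 15.6
finger_force: 20.0
```

```bash
python3 - <<'E'
from h import *
i,p,d=grab("wrist"); w=cloud(i,d); cv2.imwrite("pics/w2.png",p); np.savez("w2.npz",w=w,p=p,d=d)
s=manip.read_state(); print(s["eef_pos"],s["finger_gap"],s["joints"])
E
```

```text
[467.47334394  62.12417684 312.29863157] 15.935520341600409 [ 5.44962290e-02  6.90978943e-02  1.60415377e+00 -1.26766827e-04
  1.46872785e+00 -1.51704299e+00]
```

View pics/w2.png

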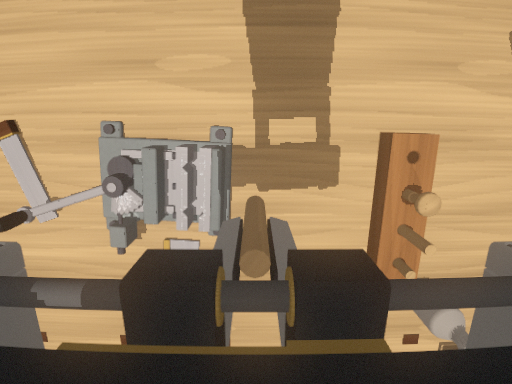

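The wrist view shows the vise clear at (100–235,120–250), with the bed groove between the bright jaw plates around column 197 and the held dowel at (256,235).

```bash
python3 - <<'E'
from h import *
w=np.load("w2.npz")["w"].reshape(-1,3)
m=(w[:,0]>420)&(w[:,0]<565)&(w[:,1]>-64)&(w[:,1]<28); q=w[m]
H={}
for a in q: H.setdefault((int(a[0]//4),int(a[1]//3)),[]).append(a[2])
print("      y",[3*j for j in range(9,-22,-1)])
for i in range(140,104,-1):
    print(4*i," ".join("%3d"%np.median(H[i,j]) if (i,j) in H else "  ." for j in range(9,-22,-1)))
j=q[(q[:,2]>60)&(q[:,2]<70)]
print("jaw tops rect",cv2.minAreaRect(j[:,:2].astype(np.float32)), np.median(j[:,2]))
i,p,d=grab("wrist")
c=p[110:260,90:250]; cv2.imwrite("pics/c2.png",cv2.convertScaleAbs(cv2.resize(c,(640,600),interpolation=cv2.INTER_CUBIC),alpha=1.3))
E
```

```text
y [27, 24, 21, 18, 15, 12, 9, 6, 3, 0, -3, -6, -9, -12, -15, -18, -21, -24, -27, -30, -33, -36, -39, -42, -45, -48, -51, -54, -57, -60, -63]
560   .   .   .   .   .   .   .   .   .   .   .   .   .   .   .   .   .   .   .   .   .   .   0   0   .   .   .   .   .   .   .
556   .   .   .   0   .   .   .   .   .   .   .   .   .   .   .   .   .   .   .  16  16  16  16   .   .   .   .   .   .   .   .
552   0  -1   0  -1  16  16  39  62  60  62  62  63  63  64  64  64  63   .   .  17  17  17  32   .  62   .   .   .   .   .   .
548  -1   0  -1   3  17  17  45  64  64  63  63  64  64  63  63  64  63   .   .  16  17  16  47  64  63  63  63  62   .   .   .
544  -1   0  -1   5  16  16  45  63  63  63  62  63  63  64  64  64  63   .   .  16  17  16  47  63  63  64  63   .   .   .   .
540   0   0  -1   7  16  17  47  64  63  63  64  64  64  63  63  64  64   .  18  20  18  18  51  64  64  64  63  64   .   .   .
536  -1   0   0  14  17  16  53  63  63  63  63  64  63  64  64  64  64  19  19  19  18  19  51  63  64  63  64  63   .  45  45
532   0   0   0  14  16  17  59  64  64  63  63  63  63  63  63
[... 3083 characters left out ...]
8  16  16  48  64  63  63  63  63   .   .   .  16  16
432  -1  14  16  16  17  35  40  34  18  42  48  34  50 388 386 385  16  17  16  16  48  63  63  63  63  63   .  17  16  17  17
428  -1   7  10  10  12  11  14  11  15  14  14  15  15  15  15  16  15  16  17  16  17  17  27  39  22  20  16  17  16  16  16
424  -1   8  11  10  10  10  14  14  10  10  10  10   7  -1  -1  -1   0   0   0  -1   0  -1   0   6   6  10  13  13  14  15  14
420  -2   7   9  10  11  18  17  17  17  10  10  10   9  -2   0   0   0  -2  -2  -1  -1   0  -2  -1  -1   0  -1   0  -1  -1  -1
jaw tops rect ((493.25897216796875, -17.925983428955078), (64.41134643554688, 120.70899200439453), 86.746826171875) 63.799553285272054
```

View pics/c2.png

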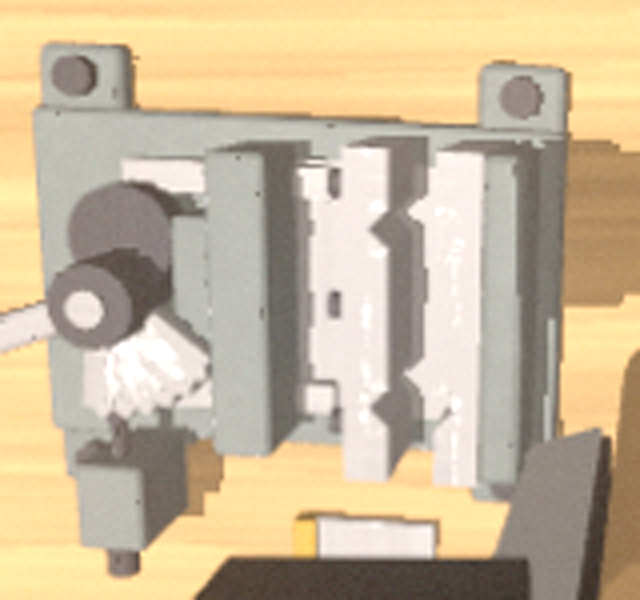

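Socket B is at about (523,-28.5) and socket A at about (460,-24.7). The separation of 63 and the yaw of -0.057 agree with the given sizes. First dowel goes to B.

Request:
{"api": "step_arm", "payload": {"series": [14,-25,-15,0,1,18,-30,-40,0,1,18,-30,-45,0,1,5.5,-5.5,-40,0,1,0,0,-7,0,1,0,0,0,0,1,0,0,-10,0,1,0,0,-10,0,1,0,0,-5,0,1]}}

```text
clock: 5.62
eef_pos: [522.9, -28.9, 139.9]
eef_rot: [3.142, -0.0, -3.141]
wrist_force: [-0.2, -0.4, -0.3]
finger_gap: 15.6
finger_force: 20.0
```

Request:
{"api": "step_arm", "payload": {"series": [0,0,-10,0,1,0,0,-10,0,1,0,0,-7,0,1,0,0,-2,0,1,0,0,-1,0,1,0,0,0,0,1]}}

```text
clock: 6.38
eef_pos: [523.2, -29.0, 110.6]
eef_rot: [-3.142, 0.0, -3.141]
wrist_force: [-0.8, -0.0, 0.2]
finger_gap: 15.8
finger_force: 20.0
```

Request:
{"api": "step_arm", "payload": {"series": [0,0,-0.8,0,1,0,0,-0.7,0,1,0,0,0,0,1]}}

```text
clock: 6.75
eef_pos: [523.1, -29.0, 108.9]
eef_rot: [-3.142, 0.0, -3.141]
wrist_force: [0.1, 0.1, 0.4]
finger_gap: 15.3
finger_force: 20.0
```

Request:
{"api": "step_arm", "payload": {"series": [0,0,-0.7,0,1,0,0,-0.7,0,1,0,0,0,0,1]}}

```text
clock: 7.12
eef_pos: [523.4, -29.0, 108.3]
eef_rot: [-3.142, 0.001, -3.141]
wrist_force: [-2.1, 0.9, 8.5]
finger_gap: 15.4
finger_force: 20.0
```

Contact with the bed (8.5 N). I release and fetch the second dowel.

Request:
{"api": "step_arm", "payload": {"series": [0,0,0,0,0.6,0,0,0,0,0.6,0,0,0,0,0.6,0,0,25,0,0.6,0,0,50,0,0,0,20,50,0,0,6,50,17,0,0,6,58,0,0,0,6,60,0,0,0,6,60,0,0,0,6,50,0,0,0,6,20,0,0,0,0,0,-40,0,0,0,0,-50,0,0,0,0,-40,0,0.5,0,0,-22,0,0.8,0,0,0,0,1,0,0,0,0,1,0,0,0,0,1]}}

```text
clock: 9.5
eef_pos: [559.6, 289.2, 98.8]
eef_rot: [3.141, 0.002, -3.141]
wrist_force: [0.3, 0.5, -0.6]
finger_gap: 47.5
finger_force: 0.0
```

```bash
python3 - <<'E'
from h import *
s=manip.read_state(); print(s["clock"],s["eef_pos"],s["finger_gap"],s["wrist_force"])
i,p,d=grab("top"); w=cloud(i,d)
cv2.imwrite("pics/c3.png",cv2.convertScaleAbs(cv2.resize(p[175:265,240:330],(540,540),interpolation=2),alpha=1.6))
s=w[190:240,250:300]; q=s[(s[...,2]>110)&(s[...,2]<145)]; print(len(q),q.mean(0),q.max(0))
E
```

```text
9.5 [559.56992416 289.21825005  98.76847888] 47.52515452279356 [ 0.32035543  0.51083745 -0.59979042]
24 [521.55325164 -28.44133017 129.44700694] [529.1530472  -22.59490458 133.66652774]
```

Dowel 1 stands in B, with its top at 129.4 against an expected 130.

Request:
{"api": "step_arm", "payload": {"series": [0,0,0,0,1,0,0,0,0,1,0,0,0,0,1,0,0,0,0,1,0,0,0,0,1,0,0,0,0,1], "squeeze": 20}}

```text
clock: 10.3
eef_pos: [559.1, 289.0, 97.5]
eef_rot: [-3.142, 0.0, -3.141]
wrist_force: [-0.6, 0.3, 0.7]
finger_gap: 15.8
finger_force: 20.0
```

Request:
{"api": "step_arm", "payload": {"series": [0,0,20,0,1,0,0,40,0,1,0,0,50,0,1,0,-15,30,0,1,0,-40,0,0,1,-20,-55,0,0,1,-20,-60,0,0,1,-20,-60,0,0,1,-20,-50,0,0,1,-19,-33,0,0,1,0,0,-35,0,1,0,0,-35,0,1,0,0,-5,0,1,0,0,0,0,1,0,0,-10,0,1,0,0,-10,0,1,0,0,-5,0,1]}}

```text
clock: 12.42
eef_pos: [460.4, -22.5, 136.8]
eef_rot: [3.142, -0.001, -3.141]
wrist_force: [0.2, 0.6, -0.1]
finger_gap: 15.6
finger_force: 20.0
```

Request:
{"api": "step_arm", "payload": {"series": [0,-2,0,0,1,0,0,-10,0,1,0,0,-10,0,1,0,0,-6,0,1,0,0,-1.5,0,1,0,0,0,0,1]}}

```text
clock: 13.18
eef_pos: [460.6, -24.6, 110.0]
eef_rot: [-3.142, -0.0, -3.141]
wrist_force: [0.5, -0.9, 1.0]
finger_gap: 15.4
finger_force: 20.0
```

Request:
{"api": "step_arm", "payload": {"series": [0,0,-0.8,0,1,0,0,-0.7,0,1,0,0,0,0,1]}}

```text
clock: 13.55
eef_pos: [460.6, -24.6, 108.5]
eef_rot: [-3.142, 0.0, -3.141]
wrist_force: [0.3, -0.4, 0.5]
finger_gap: 15.9
finger_force: 20.0
```

Request:
{"api": "step_arm", "payload": {"series": [0,0,-0.8,0,1,0,0,-0.8,0,1,0,0,0,0,1]}}

```text
clock: 13.92
eef_pos: [460.8, -24.6, 107.4]
eef_rot: [-3.141, 0.001, -3.141]
wrist_force: [-2.2, -0.6, 8.0]
finger_gap: 15.6
finger_force: 20.0
```

Request:
{"api": "step_arm", "payload": {"series": [0,0,0,0,0.6,0,0,0,0,0.6,0,0,0,0,0.6,0,0,25,0,0.6,0,0,50,0,0,0,0,55,0,0,8,-30,13,-0.162,0,8,-32,0,-0.162,0,8,-32,0,-0.162,0,8,-32,0,-0.162,0,8,-32,0,-0.163,0,8,-32,0,-0.163,0,8,-32,0,-0.163,0,10,-33,0,-0.163,0,0,0,0,0,0,0,0,0,0,0]}}

```text
clock: 15.92
eef_pos: [526.4, -279.2, 249.6]
eef_rot: [-3.141, -0.0, 1.843]
wrist_force: [-0.2, 0.1, 0.3]
finger_gap: 94.0
finger_force: 0.0
```

```bash
python3 - <<'E'
from h import *
s=manip.read_state(); print(s["clock"],s["eef_pos"],s["eef_rot"],s["joints"])
i,p,d=grab("wrist"); w=cloud(i,d); cv2.imwrite("pics/w3.png",p)
t,tp,td=grab("top"); tw=cloud(t,td); cv2.imwrite("pics/t3.png",tp)
s=tw[190:240,250:300]; m=((s[...,2]>110)&(s[...,2]<145)).astype(np.uint8)
n,l,st,c=cv2.connectedComponentsWithStats(m)
for k in range(1,n):
    q=s[l==k]
    if len(q)>5: print("dowel",len(q),q.mean(0).round(1),q.max(0).round(1))
m=((w[...,2]>108)&(w[...,2]<128)&(abs(w[...,0]-527)<50)&(abs(w[...,1]+280)<50))
q=w[m]; print("grip",len(q),q.mean(0),cv2.minEnclosingCircle(q[:,:2].astype(np.float32)))
m=((w[...,2]>64)&(w[...,2]<90)&(abs(w[...,0]-487)<40)&(abs(w[...,1]+136)<40))
q=w[m]; print("axle",len(q),q.mean(0) if len(q) else 0)
E
```

```text
15.925 [ 526.43173316 -279.1715537   249.61513203] [-3.14124995e+00 -4.86774728e-04  1.84349976e+00] [-5.49094072e-01  3.90236054e-01  1.35572069e+00  8.17019669e-05
  1.39622576e+00 -8.21811805e-01]
dowel 25 [521.3 -28.2 129.7] [529.2 -22.6 134.6]
dowel 23 [459.6 -24.2 129.4] [466.1 -18.7 135.7]
grip 270 [ 529.61922886 -279.70264492  115.33117167] ((529.9845581054688, -280.3846740722656), 9.333072662353516)
axle 940 [ 488.152086   -143.54735316   68.30039154]
```

View pics/w3.png

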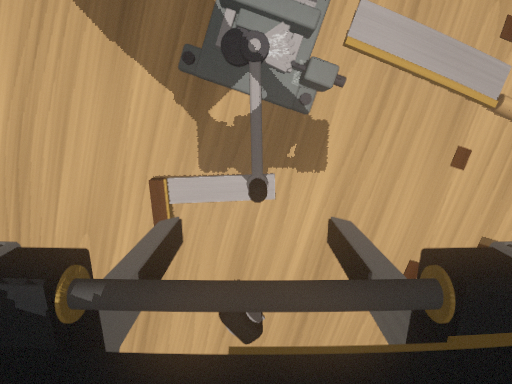

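The wrist view shows the grip at (257,188) between the open fingers, the lever running straight up to the axle cap at (255,45), and both dowels seated (tops 129.5). I check the axle position.

```bash
python3 - <<'E'
from h import *
i,p,d=grab("wrist"); w=cloud(i,d)
s=w[30:60,240:270].reshape(-1,3); zt=np.percentile(s[:,2],95); q=s[s[:,2]>zt-5]
a=cv2.minEnclosingCircle(q[:,:2].astype(np.float32)); print(zt,len(q),a)
a=np.array(a[0]); g=np.array([529.5,-280.2]); v=g-a; print(np.hypot(*v),np.arctan2(v[1],v[0]))
for v in (45,100,150): print(w[v,256])
th=np.arctan2(v:=0,1)
E
```

```text
72.04683733240256 699 ((494.4071960449219, -168.3979034423828), 46.64461135864258)
117.18026149530603 -1.266651782071054
[ 488.6468933  -137.26491672   72.97477011]
[ 503.53630189 -190.1623915    65.08737049]
[ 518.41333293 -243.11782722   63.54622247]
```

Request:
{"api": "step_arm", "payload": {"series": [2,-1,-30,0,0,1,0,-50,0,0.3,0,0,-50,0,0.5,0,0,-18,0,0.7,0,0,0,0,1,0,0,0,0,1,0,0,0,0,1,0,0,0,0,1,0,0,0,0,1], "squeeze": 30}}

```text
clock: 17.2
eef_pos: [529.8, -280.7, 102.3]
eef_rot: [3.141, 0.001, 1.842]
wrist_force: [0.8, 0.9, 1.6]
finger_gap: 19.3
finger_force: 30.0
```

Gripped (19.3 mm). The axle is at about (489,-136), radius 150, lever direction -1.297 rad. I pull along the arc, reading the force in short calls.

Request:
{"api": "step_arm", "payload": {"series": [-3.6,-1,0,-0.025,1,-3.6,-0.9,0,-0.025,1,0,0,0,0,1], "squeeze": 40}}

```text
clock: 17.58
eef_pos: [523.4, -282.4, 102.4]
eef_rot: [3.139, 0.001, 1.791]
wrist_force: [9.9, 2.2, -0.6]
finger_gap: 19.8
finger_force: 40.0
```

Request:
{"api": "step_arm", "payload": {"series": [-3.7,-0.7,0,-0.025,1]}}

```text
clock: 17.7
eef_pos: [520.1, -283.1, 102.4]
eef_rot: [3.138, 0.002, 1.766]
wrist_force: [12.1, 0.1, -1.9]
finger_gap: 19.5
finger_force: 40.0
```

Request:
{"api": "step_arm", "payload": {"series": [-3.7,-0.7,0,-0.025,1]}}

```text
clock: 17.82
eef_pos: [516.2, -284.1, 102.4]
eef_rot: [3.138, 0.002, 1.741]
wrist_force: [10.8, -0.2, -2.1]
finger_gap: 19.6
finger_force: 40.0
```

Request:
{"api": "step_arm", "payload": {"series": [-3.7,-0.6,0,-0.025,1]}}

```text
clock: 17.95
eef_pos: [512.3, -284.8, 102.4]
eef_rot: [3.139, 0.002, 1.716]
wrist_force: [8.5, -2.1, -1.7]
finger_gap: 19.4
finger_force: 40.0
```

Request:
{"api": "step_arm", "payload": {"series": [-3.7,-0.6,0,-0.025,1]}}

```text
clock: 18.08
eef_pos: [508.4, -285.4, 102.4]
eef_rot: [3.139, 0.002, 1.691]
wrist_force: [7.6, -1.8, -0.5]
finger_gap: 19.7
finger_force: 40.0
```

Request:
{"api": "step_arm", "payload": {"series": [0,0,0,0,1]}}

```text
clock: 18.2
eef_pos: [508.2, -285.5, 102.4]
eef_rot: [3.14, 0.001, 1.691]
wrist_force: [5.8, -2.5, -0.4]
finger_gap: 19.5
finger_force: 40.0
```

Request:
{"api": "step_arm", "payload": {"series": [-3.7,-0.4,0,-0.025,1]}}

```text
clock: 18.32
eef_pos: [504.8, -285.9, 102.4]
eef_rot: [3.139, 0.002, 1.666]
wrist_force: [7.7, -2.7, -1.4]
finger_gap: 19.3
finger_force: 40.0
```

Request:
{"api": "step_arm", "payload": {"series": [-3.7,-0.3,0,-0.025,1]}}

```text
clock: 18.45
eef_pos: [501.0, -286.4, 102.4]
eef_rot: [3.139, 0.002, 1.641]
wrist_force: [8.2, -4.0, -1.6]
finger_gap: 19.3
finger_force: 40.0
```

Request:
{"api": "step_arm", "payload": {"series": [-3.7,-0.2,0,-0.025,1]}}

```text
clock: 18.58
eef_pos: [497.7, -286.5, 102.5]
eef_rot: [3.138, 0.002, 1.616]
wrist_force: [13.6, -3.7, -4.5]
finger_gap: 19.2
finger_force: 40.0
```

Request:
{"api": "step_arm", "payload": {"series": [-3.7,-0.2,0,-0.025,1]}}

```text
clock: 18.7
eef_pos: [494.2, -286.7, 102.5]
eef_rot: [3.137, 0.002, 1.591]
wrist_force: [14.6, -4.1, -4.5]
finger_gap: 19.4
finger_force: 40.0
```

Request:
{"api": "step_arm", "payload": {"series": [-3.7,0,0,-0.025,1]}}

```text
clock: 18.82
eef_pos: [490.4, -286.9, 102.4]
eef_rot: [3.138, 0.002, 1.566]
wrist_force: [11.0, -6.4, -3.7]
finger_gap: 19.5
finger_force: 40.0
```

Request:
{"api": "step_arm", "payload": {"series": [-3.7,0,0,-0.025,1]}}

```text
clock: 18.95
eef_pos: [486.5, -287.0, 102.4]
eef_rot: [3.138, 0.002, 1.541]
wrist_force: [10.6, -6.5, -4.4]
finger_gap: 19.3
finger_force: 40.0
```

Request:
{"api": "step_arm", "payload": {"series": [-3.7,0,0,-0.025,1]}}

```text
clock: 19.08
eef_pos: [482.6, -287.0, 102.4]
eef_rot: [3.138, 0.002, 1.516]
wrist_force: [8.9, -5.9, -2.3]
finger_gap: 19.8
finger_force: 40.0
```

Request:
{"api": "step_arm", "payload": {"series": [-3.7,0.2,0,-0.025,1]}}

```text
clock: 19.2
eef_pos: [478.8, -286.9, 102.4]
eef_rot: [3.139, 0.002, 1.491]
wrist_force: [8.7, -6.2, -2.0]
finger_gap: 19.6
finger_force: 40.0
```

Request:
{"api": "step_arm", "payload": {"series": [0,-0.5,0,0,1]}}

```text
clock: 19.32
eef_pos: [478.5, -287.0, 102.3]
eef_rot: [3.139, 0.001, 1.491]
wrist_force: [6.5, 0.5, -0.7]
finger_gap: 19.8
finger_force: 40.0
```

Request:
{"api": "step_arm", "payload": {"series": [-3.7,0.2,0,-0.025,1]}}

```text
clock: 19.45
eef_pos: [475.2, -286.7, 102.4]
eef_rot: [3.139, 0.001, 1.466]
wrist_force: [8.3, -1.8, -1.1]
finger_gap: 19.0
finger_force: 40.0
```

Request:
{"api": "step_arm", "payload": {"series": [-3.7,0.3,0,-0.025,1]}}

```text
clock: 19.58
eef_pos: [471.4, -286.4, 102.4]
eef_rot: [3.139, 0.001, 1.441]
wrist_force: [8.4, -2.3, -0.5]
finger_gap: 19.6
finger_force: 40.0
```

Request:
{"api": "step_arm", "payload": {"series": [-3.7,0.4,0,-0.025,1]}}

```text
clock: 19.7
eef_pos: [468.0, -285.9, 102.4]
eef_rot: [3.138, 0.001, 1.416]
wrist_force: [12.5, -2.6, -4.2]
finger_gap: 19.2
finger_force: 40.0
```

Request:
{"api": "step_arm", "payload": {"series": [-3.7,0.5,0,-0.025,1]}}

```text
clock: 19.82
eef_pos: [464.6, -285.5, 102.5]
eef_rot: [3.137, 0.001, 1.391]
wrist_force: [16.0, -0.9, -5.5]
finger_gap: 19.6
finger_force: 40.0
```

Request:
{"api": "step_arm", "payload": {"series": [-3,0.5,0,-0.02,1]}}

```text
clock: 19.95
eef_pos: [461.6, -285.0, 102.4]
eef_rot: [3.137, 0.001, 1.371]
wrist_force: [14.5, -3.3, -4.5]
finger_gap: 19.3
finger_force: 40.0
```

Request:
{"api": "step_arm", "payload": {"series": [-3,0.5,0,-0.02,1]}}

```text
clock: 20.08
eef_pos: [458.4, -284.5, 102.4]
eef_rot: [3.138, 0.001, 1.351]
wrist_force: [10.5, -1.8, -2.1]
finger_gap: 19.9
finger_force: 40.0
```

Request:
{"api": "step_arm", "payload": {"series": [-3,0.6,0,-0.02,1]}}

```text
clock: 20.2
eef_pos: [455.4, -283.9, 102.4]
eef_rot: [3.138, 0.001, 1.331]
wrist_force: [10.2, -2.5, -4.4]
finger_gap: 19.2
finger_force: 40.0
```

Request:
{"api": "step_arm", "payload": {"series": [-2.5,0.5,0,-0.017,1]}}

```text
clock: 20.32
eef_pos: [452.8, -283.4, 102.4]
eef_rot: [3.138, 0.001, 1.314]
wrist_force: [10.8, -2.0, -2.4]
finger_gap: 19.9
finger_force: 40.0
```

Request:
{"api": "step_arm", "payload": {"series": [-2.5,0.6,0,-0.017,1]}}

```text
clock: 20.45
eef_pos: [450.2, -282.8, 102.4]
eef_rot: [3.138, 0.001, 1.297]
wrist_force: [9.7, -2.9, -2.5]
finger_gap: 19.7
finger_force: 40.0
```

Request:
{"api": "step_arm", "payload": {"series": [0,0,0,0,1,0,0,0,0,1]}}

```text
clock: 20.7
eef_pos: [450.1, -282.8, 102.4]
eef_rot: [3.139, 0.001, 1.297]
wrist_force: [6.4, -2.0, -1.8]
finger_gap: 19.4
finger_force: 40.0
```

```bash
python3 - <<'E'
from h import *
s=manip.read_state(); print(s["clock"],s["eef_pos"],s["wrist_force"])
t,tp,td=grab("top"); tw=cloud(t,td)
s=tw[190:240,250:300]; m=((s[...,2]>110)&(s[...,2]<145)).astype(np.uint8)
n,l,st,c=cv2.connectedComponentsWithStats(m)
for k in range(1,n):
    q=s[l==k]
    if len(q)>5: print("dowel",len(q),q.mean(0).round(1))
s=tw[200:240,250:300]; 
for r in (222,): print([(int(a[1]),int(a[2])) for a in tw[r,252:296:2]])
cv2.imwrite("pics/c4.png",cv2.convertScaleAbs(cv2.resize(tp[165:265,240:380],(784,560),interpolation=2),alpha=1.6))
E
```

```text
20.7 [ 450.07528551 -282.75796799  102.35471994] [ 6.39493522 -1.96790611 -1.76461352]
dowel 24 [522.5 -22.3 129.1]
dowel 24 [459.3 -18.7 129.1]
[(19, 17), (13, 62), (7, 66), (1, 63), (-4, 66), (-10, 67), (-17, 21), (-24, 20), (-28, 66), (-34, 68), (-42, 23), (-49, 19), (-55, 14), (-61, 24), (-66, 40), (-71, 57), (-77, 62), (-83, 64), (-91, 42), (-96, 45), (-103, 40), (-111, 17)]
```

View pics/c4.png

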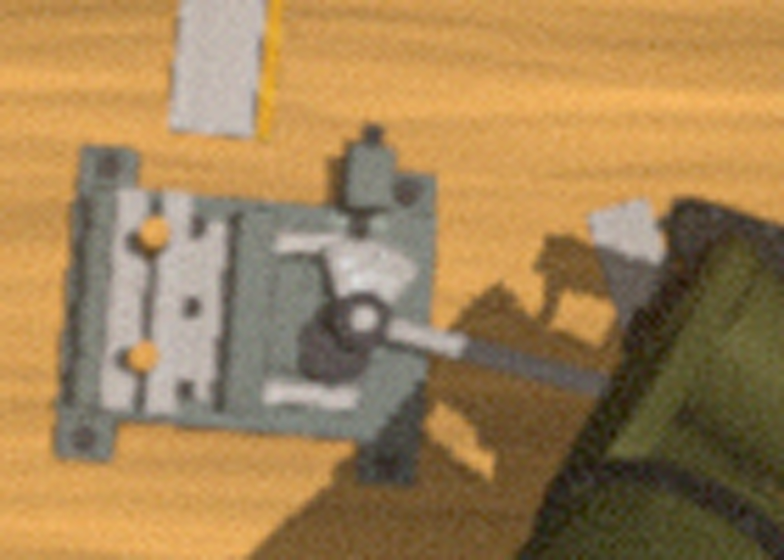

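The force rose and fell for the third time, and the dowels are clamped (shifted about +6 mm in y). I add a small 4 mm margin, well short of the fourth click.

Request:
{"api": "step_arm", "payload": {"series": [-2,0.5,0,-0.014,1]}}

```text
clock: 20.88
eef_pos: [448.3, -282.3, 102.4]
eef_rot: [3.138, 0.001, 1.283]
wrist_force: [9.7, -1.9, -1.8]
finger_gap: 19.4
finger_force: 40.0
```

Request:
{"api": "step_arm", "payload": {"series": [-2,0.6,0,-0.014,1]}}

```text
clock: 21.0
eef_pos: [446.2, -281.7, 102.4]
eef_rot: [3.138, 0.001, 1.269]
wrist_force: [8.9, -2.4, -3.1]
finger_gap: 19.3
finger_force: 40.0
```

Request:
{"api": "step_arm", "payload": {"series": [0,0,0,0,1,0,0,0,0,1,0,0,0,0,1,0,0,0,0,1]}}

```text
clock: 21.5
eef_pos: [446.2, -281.7, 102.4]
eef_rot: [3.139, 0.001, 1.269]
wrist_force: [8.5, -2.7, -3.1]
finger_gap: 19.6
finger_force: 40.0
```

```bash
python3 -c "
from cell import manip; print(manip.sign_off())"
```

```text
the job is handed in; nothing more can be done
None
```

Both long dowels stand on the bed in the V-sockets, clamped by the jaws, and the gripper is still holding the lever past the third click, about 20 mm short of the fourth (counted from three force rises and falls); the job is handed in at about 21.5 s, no verdict returned.

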